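# Roll-test two brayers on the ink slab and sort out the one with a flat

### The arm

A 6-joint arm with a two-finger parallel gripper is mounted at the origin on a cart in front of the work surface, level with it; the furniture and walls round the work are solid. World frame = base frame: x ahead of the robot, y to its left, z up, the work surface at z = 0. Lengths are in m, angles in rad, forces in N, time in s.
With the tool pointing down it reaches from about 0.425 to 0.925 m from the base axis. Payload 12.5 kg.
Tool frame: the origin (TCP) lies on the front face of the gripper's body, between the roots of the fingers; the fingertips stand 73 mm ahead of it and the grasp point (between the pads) lies 54 mm ahead of it; z points along the fingers, y is the line along which they close (so a half turn about z gives the same grasp; the last joint's range is limited). The gripper opens to 85 mm and grips with 20 to 120 N. Pads are 22 mm wide; open, the fingers measure 114 mm over their backs; the gripper's body (76 mm by 85 mm) begins 54 mm behind the grasp point. The pads swing forward as they close: fully open they stand 13 mm farther back than shut.
Start: joints at [-1.21, 0.491, 1.559, -0, 1.092, -0.106], TCP at [0.281, -0.558, 0.304] pointing down, gripper open.
Joint ranges: [-3.1, 3.1], [-0.84, 2.19], [0.05, 2.79], [-1.13, 4.28], [0.06, 2.93], [-2.69, 2.69]. Speed limits (rad/s): [2.22, 2.22, 2.79, 3.14, 3.14, 3.14].

### API

Orientations are given as a unit quaternion [w, x, y, z].
In Python, from bench import arm gives the robot as it stands. Calls block until the motion is done:
- arm.movep(position, orientation): joint-space move of the TCP to a pose.
- arm.line_to(position, rot=None, max_speed=0.15, contact_N=None): straight line of the TCP; rot=None keeps the orientation; max_speed is the mean speed in m/s. With contact_N (N) it stops when the force on the tool has changed by that much, and returns True; else False.
- arm.goto_joints(angles): joint-space move.
- arm.gripper_to(opening, f_grip=None): opening from 0.0 (shut) to 1.0 (fully open); f_grip is the grip in N (None keeps the last); returns when the fingers have stopped.
- arm.sleep(seconds).
- arm.solve_ik(position, orientation): joint angles nearest the present ones, or None.
- arm.snapshot(name): name is "side" or "top"; returns the picture (400x640x3 uint8, red, green, blue); there is no depth.
- arm.calibration(name): a dict with "fov_y" (degrees; the focal length in pixels is half the picture's height over the tangent of half this angle, whatever the lens; pixels are square), "cx", "cy" (the principal point, pixels), "world_to_cam" (4x4, takes a point from world to camera coordinates). Camera axes: x right, y up, looking along -z (the intrinsics and any distortion apply to the point x, -y, -z); pixel columns grow to the right and rows downward; lengths in m; the calibration is good to about 2 mm. A picture is of the moment at which its call begins. calibration takes no time and is no camera call.
A pose or a line that the arm cannot do raises arm.PlanningError and nothing moves.
- arm.job_done(): hands the job in; it is judged then, once.
Trained networks look in the newest picture that a camera, given by its name, has taken for a name from the list of things; names that differ only in an ending like _2 or _b are one class to them, and where a whole thing is asked for, a point or a joint stands for the part that bears it (a point fixed in the world has none). Each returns a list of dicts, best first, with "p" (0 to 1); they miss things now and then, are a little off and sometimes report something else, mostly with a low value. They report only what shows in the picture. A call takes as long as a camera call.
- arm.look_for(target, camera): "location" ([x, y, z] in m, in the coordinates of the camera as it stood for that picture, good to about 4 mm: the middle of the surface that is visible of it).
- arm.masks_of(target, camera): "region" (400x640 bool, what is visible of it).
Readings, each from a call of its own:
- arm.get_t(): time.
- arm.get_joints(): joint angles.
- arm.get_joint_velocities(): joint speeds.
- arm.get_joint_torque(): joint torques, N m.
- arm.get_tcp_pos(): TCP position.
- arm.get_orientation(): TCP orientation.
- arm.get_force(): force on the tool from outside, world axes, zero at the start.
- arm.get_wrist_torque(): the same for the moment, N m.
- arm.get_finger_gap(): opening from 0.0 (shut) to 1.0 (fully open).
- arm.get_grip_force(): force on a finger pad.
Only numpy, scipy, OpenCV 4.12 (cv2) and the standard library are available. Lean on these libraries where they do the work, as an engineer would, in place of code of your own. Each camera call takes 0.05 s, during which the arm holds its last target. There are 200 camera calls.

### The job

Check the two brayers in the rack for flats: take each one by its handle and roll its rubber drum lightly over the glass ink slab, through at least one full turn in one direction without rolling back, then lift it off. Keep it on the glass all the way with the few newtons used for inking, following it down and up if it rocks, and never press above 15 N. One runs smoothly and the other rocks over a flat spot: seat the smooth one in the rack again (either place), lay the one with the flat in the red tray, drum inside and handle over the rim, and leave the other things where they are.

Things in the scene. Friction and masses are not known exactly. Their poses are not given: they have to be found in the camera images.
- brayer_a: Brayer (ink roller): brown rubber drum, 38 mm across, 64 mm long, in a wire fork 79 mm wide with neck and dark handle. Origin: middle of the drum's axis; +y the drum's axis, +x from handle to drum, z up. About 0.3 kg. One of the two has a flat along its rubber, about 18 mm wide and 2.2 mm deep; the other is round. They look alike and swap places in the rack.
- brayer_b: The other brayer, same axes and sizes. Behind the drum (brayer x): fork cross-bar at -28 mm, bare steel neck 8 mm thick from -28 to -46 mm, brass ferrule to -58 mm, handle from -56 to -140 mm, all on a line 22 mm above the drum's axis.
- grip_a (a point): On brayer_a, the place to grip: middle of the flat-sided handle, 78 mm behind and 22 mm above the drum's axis; axes as the brayer's. The dark wooden handle with a black rubber sleeve is 22 mm wide (y), 24 mm high, 84 mm long. Hold it firmly: pressing the drum down tries to tip it in the grip.
- grip_b (a point): The same place on brayer_b.
- brayer_a_drum (a joint): Angle of brayer_a's drum in its fork (rad), growing as it rolls towards the brayer's +x; starts between -0.6 and 0.6, turns without end, held by slight friction when off the slab. A full turn (6.28) is 119 mm of rolling. Over the flat the axis sinks by up to 2.2 mm and climbs again within 18 mm; held level there, the drum loses the glass and stops turning.
- brayer_b_drum (a joint): The same for brayer_b.
- rack: Fixed wooden rack, 112 mm (x) by 200 mm (y), origin under its centre, +x away from the robot. Two brayers lie level in it side by side, handles to the robot, drums hanging free past the far edge. Front rail at x = 45 mm (top z = 48 mm) carries the necks, rear rail at x = -36 mm (top z = 40 mm) the handles, each between two round-headed dowels. Handles are free between the rails.
- bay_left (a point): Where the origin of a brayer seated in the rack's left place lies (30 mm above the table); axes as the rack's and as the seated brayer's. The front dowels stand 12 mm apart and reach 72 mm above the table, the rear ones 27 mm apart and 69 mm. A seated neck has about 2 mm of play each way.
- bay_right (a point): The same for the right place, 110 mm from the left one.
- slab: Fixed ink slab: plate glass over white paper, 240 mm (x) by 150 mm (y), origin under its centre, x away from the robot; top 14 mm above the table. Hard: each millimetre that a firmly held brayer is carried too low adds about 10 N.
- slab_top (a point): Centre of the slab's top face. A round drum standing on the slab has its axis 19 mm above it.
- tray: Fixed red tray, 104 mm (x) by 110 mm (y) outside, walls 4 mm thick and 30 mm high, origin under its centre, x away from the robot. A drum goes inside with the handle out over the near wall (x = -48 to -52 mm).
- tray_in (a point): Centre of the tray's inner floor, 4 mm above the table. With the drum on the floor, its middle 5 to 15 mm beyond this point along the tray's x, the fork clears the walls and the handle lies over the rim.
- ink_tin: Bystander: round ink tin, 78 mm across, 53 mm high, left of the tray; origin under its centre.
- brush_flat: Bystander: flat brush, 196 mm long, lying left of the tray; origin under its middle.
- ink_tube_a: Bystander: ink tube, 109 mm long, lying beyond the slab; origin under its middle.
- ink_tube_c: Bystander: ink tube, 109 mm long, lying beyond the rack; origin under its middle.

How it is judged:
On the way, in this order (a step that is already met when the one before it is completed fails the run):
1. one brayer has been rolled about a full turn on the slab ((((value of joint brayer_a_drum above 5.6 rad or value of joint brayer_a_drum below -5.6 rad) and contact force between brayer_a and slab above 0.5 N) or ((value of joint brayer_b_drum above 5.6 rad or value of joint brayer_b_drum below -5.6 rad) and contact force between brayer_b and slab above 0.5 N))).
2. the other brayer has been rolled about a full turn on the slab as well ((value of joint brayer_a_drum above 5.6 rad or value of joint brayer_a_drum below -5.6 rad) and (value of joint brayer_b_drum above 5.6 rad or value of joint brayer_b_drum below -5.6 rad) and contact force between any of brayer_a, brayer_b and slab above 0.5 N).
At the end, for the whole second after the job is handed in: The round brayer is seated in either place of the rack (within 8 mm and 5 mm in height, straight within 0.1 rad); the one with the flat has its drum down in the red tray (within 35 mm of the middle), right way up; neither drum has been rolled back (4.5 rad or more either way); both are at rest (((horizontal distance between brayer_a and bay_left below 0.008 m and z of brayer_a in the frame of bay_left between -0.005 and 0.005 m) or (horizontal distance between brayer_a and bay_right below 0.008 m and z of brayer_a in the frame of bay_right between -0.005 and 0.005 m)) and angle between the x axis of brayer_a and the x axis of rack, either way round below 0.1 rad and horizontal distance between brayer_b and tray_in below 0.035 m and z of brayer_b in the frame of tray_in below 0.026 m and angle between brayer_b's own z axis and vertical below 0.35 rad and (value of joint brayer_a_drum above 4.5 rad or value of joint brayer_a_drum below -4.5 rad) and (value of joint brayer_b_drum above 4.5 rad or value of joint brayer_b_drum below -4.5 rad) and linear speed of each of brayer_a, brayer_b below 0.02 m/s); the robot touches nothing.
It fails at once if a roller is pressed on the slab with more than 15 N (contact force between any of brayer_a, brayer_b and slab above 15 N).
It fails at once if a bystander is moved by more than 30 mm (distance of any of ink_tin, brush_flat, ink_tube_a, ink_tube_c from where it was at the start of the episode above 0.03 m).
It also fails if it takes over 70 s, if anything falls off the work surface, if the arm or the gripper's body presses on something with over 40 N, if the wrist force passes 120 N, or if a joint passes its speed limit or range.

## Working session

There is one attempt and no reset: what is moved stays moved. The work goes in short steps, each a Python script; the robot and the scene stay as the last script left them, time stands still between calls to the robot, and variables do not carry over. Pictures are saved under pics/ and viewed, at most 10 in all, crops included, and the job is handed in when it is done.

```bash
ls; mkdir -p pics; python3 - <<'E'
from bench import arm
import cv2, numpy as np
for n in ("top","side"):
    im=arm.snapshot(n); cv2.imwrite(f"pics/{n}0.png",im[:,:,::-1])
    c=arm.calibration(n); print(n,c["fov_y"],c["cx"],c["cy"],{k:v for k,v in c.items() if k not in("fov_y","cx","cy")})
    T=np.linalg.inv(np.array(c["world_to_cam"]))
    for t in ("brayer_a","grip_a","rack","slab","tray","ink_tin","brush_flat","ink_tube_a"):
        for d in arm.look_for(t,n)[:4]:
            print(t,round(d["p"],2),np.round((T@np.append(d["location"],1))[:3],3))
print(arm.get_t(),arm.get_orientation())
E
```

```text
pics
top 44.40767814464973 317.6734489188891 198.13760992957705 {'world_to_cam': array([[-0.03999847, -0.99918013,  0.00626011,  0.05982772],
       [ 0.97596635, -0.03772448,  0.21463117, -0.63874864],
       [-0.21421904,  0.01469458,  0.97667511, -1.50189399],
       [ 0.        ,  0.        ,  0.        ,  1.        ]])}
brayer_a 0.97 [ 0.513 -0.284  0.05 ]
brayer_a 0.89 [ 0.52  -0.388  0.053]
grip_a 0.69 [ 0.516 -0.281  0.053]
grip_a 0.69 [ 0.524 -0.391  0.05 ]
rack 0.58 [ 0.461 -0.337  0.012]
slab 0.79 [ 0.616 -0.11   0.014]
slab 0.52 [ 0.524 -0.389  0.049]
tray 0.7 [0.504 0.2   0.003]
ink_tin 0.73 [0.564 0.51  0.053]
brush_flat 0.74 [0.473 0.426 0.009]
brush_flat 0.7 [ 0.782 -0.126  0.016]
ink_tube_a 0.79 [ 0.784 -0.129  0.016]
ink_tube_a 0.57 [ 0.543 -0.393  0.05 ]
ink_tube_a 0.53 [0.474 0.423 0.012]
ink_tube_a 0.5 [ 0.715 -0.331  0.014]
side 49.50221207601622 321.14708892430684 195.8076298302647 {'world_to_cam': array([[-0.99811958, -0.0562558 , -0.02434326,  0.64041285],
       [ 0.0046701 , -0.46577359,  0.8848916 , -0.02858383],
       [-0.06111874,  0.88311395,  0.46516046, -1.48018316],
       [ 0.        ,  0.        ,  0.        ,  1.        ]])}
brayer_a 0.67 [ 0.496 -0.387  0.046]
brayer_a 0.61 [ 0.514 -0.279  0.045]
grip_a 0.69 [ 0.512 -0.271  0.048]
grip_a 0.62 [ 0.497 -0.383  0.05 ]
rack 0.96 [ 0.462 -0.282  0.014]
slab 0.78 [ 0.599 -0.102  0.009]
tray 0.87 [0.502 0.188 0.005]
ink_tin 0.85 [0.557 0.537 0.047]
brush_flat 0.57 [0.468 0.433 0.01 ]
ink_tube_a 0.5 [ 0.715 -0.32   0.013]
ink_tube_a 0.49 [ 0.788 -0.125  0.013]
0.9 [4.38564004e-05 9.72883370e-01 2.31296232e-01 4.06374250e-06]
```

View pics/top0.png

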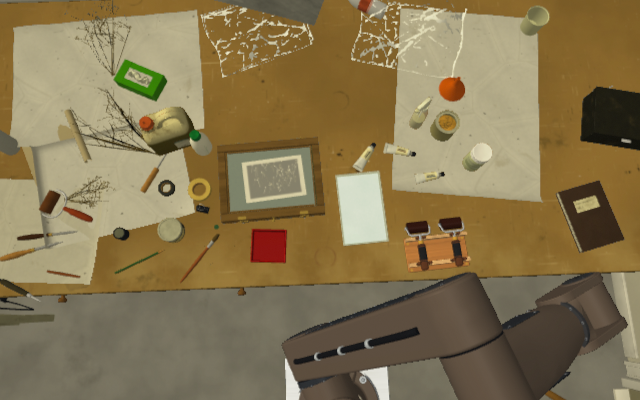

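View pics/side0.png

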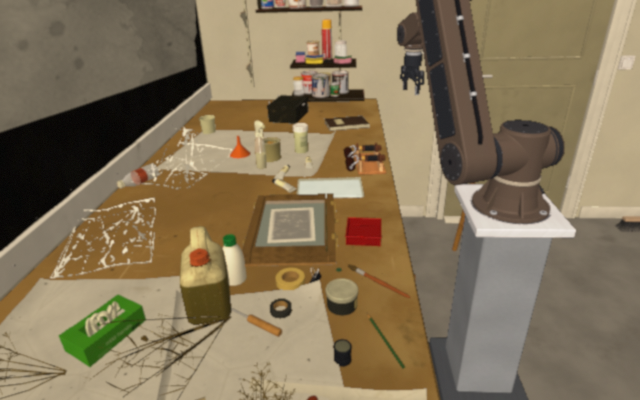

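The top view shows the rack at (437,252) with drums at (417,228) and (452,224), the slab at (361,208), and the tray at (269,246). The side view agrees. Next I'll fit rectangles to the masks on known-height planes.

```bash
cat > h.py <<'E'
from bench import arm
import cv2, numpy as np
def rays(n,px):
    c=arm.calibration(n); f=200/np.tan(np.radians(c["fov_y"]/2)); W=np.array(c["world_to_cam"])
    px=np.atleast_2d(px).astype(float)
    d=np.c_[(px[:,0]-c["cx"])/f,-(px[:,1]-c["cy"])/f,-np.ones(len(px))]
    return -W[:3,:3].T@W[:3,3], d@W[:3,:3]
def onz(n,px,z):
    o,d=rays(n,px); return (o+d*((z-o[2])/d[:,2])[:,None])[:,:2]
def proj(n,P):
    c=arm.calibration(n); f=200/np.tan(np.radians(c["fov_y"]/2)); W=np.array(c["world_to_cam"])
    q=np.atleast_2d(P)@W[:3,:3].T+W[:3,3]
    return np.c_[c["cx"]+f*q[:,0]/-q[:,2], c["cy"]-f*q[:,1]/-q[:,2]]
def rect(n,mask,z):
    v,u=np.nonzero(mask); r=cv2.minAreaRect((onz(n,np.c_[u,v],z)*1000).astype(np.float32))
    return [np.round(x,1) for x in r]
E
python3 - <<'E'
from h import *
for n in ("top","side"):
    im=arm.snapshot(n)
    for t,z in (("slab",.014),("tray",.03),("rack",.03),("brayer_a",.05)):
        for d in arm.masks_of(t,n)[:3]:
            m=d["region"]; v,u=np.nonzero(m)
            if len(u)<20: continue
            print(n,t,round(d["p"],2),m.sum(),u.min(),u.max(),v.min(),v.max(),rect(n,m,z))
    if n=="top": a=im[205:285,370:490]; b=im[160:280,240:400]
    cv2.imwrite(f"pics/{n}crop.png",cv2.resize(im[205:280,390:490] if n=="top" else im[135:185,330:400],None,fx=8,fy=8,interpolation=cv2.INTER_CUBIC)[:,:,::-1])
E
```

```text
top slab 0.97 3200 336 388 171 245 [array([ 614.9, -108.8]), array([239.3, 150.7]), np.float64(4.0)]
top slab 0.59 583 438 463 217 266 [array([ 493.4, -394.1]), array([ 82.3, 161.1]), np.float64(84.7)]
top tray 0.68 1192 250 286 229 262 [array([499.8, 199.3]), array([115.4, 106.5]), np.float64(87.8)]
top rack 0.77 1804 403 470 231 271 [array([ 458.1, -341.7]), array([116.1, 207.6]), np.float64(3.7)]
top brayer_a 0.95 574 438 463 217 266 [array([ 493.1, -404.1]), array([159. ,  76.3]), np.float64(19.0)]
top brayer_a 0.9 590 404 429 221 270 [array([ 484.3, -296. ]), array([160.4,  78.5]), np.float64(18.7)]
side slab 0.87 1098 297 363 177 196 [array([ 615.9, -105.7]), array([243., 157.]), np.float64(0.6)]
side slab 0.23 232 346 384 154 170 [array([ 494.5, -361.1]), array([211.2, 115.1]), np.float64(39.0)]
side tray 0.89 983 346 381 217 245 [array([501.8, 222.1]), array([156. , 105.3]), np.float64(86.3)]
side rack 0.78 621 354 386 143 174 [array([ 466.6, -342.8]), array([114.9, 336. ]), np.float64(4.3)]
side rack 0.7 281 349 409 265 297 [array([472.8, 455.6]), array([ 17.5, 187.8]), np.float64(51.1)]
side brayer_a 0.56 282 346 385 153 170 [array([ 492.6, -271.4]), array([207.5, 110.9]), np.float64(38.9)]
side brayer_a 0.5 176 344 381 145 156 [array([ 496. , -390.3]), array([186.5,  91.1]), np.float64(29.6)]
```

View pics/topcrop.png

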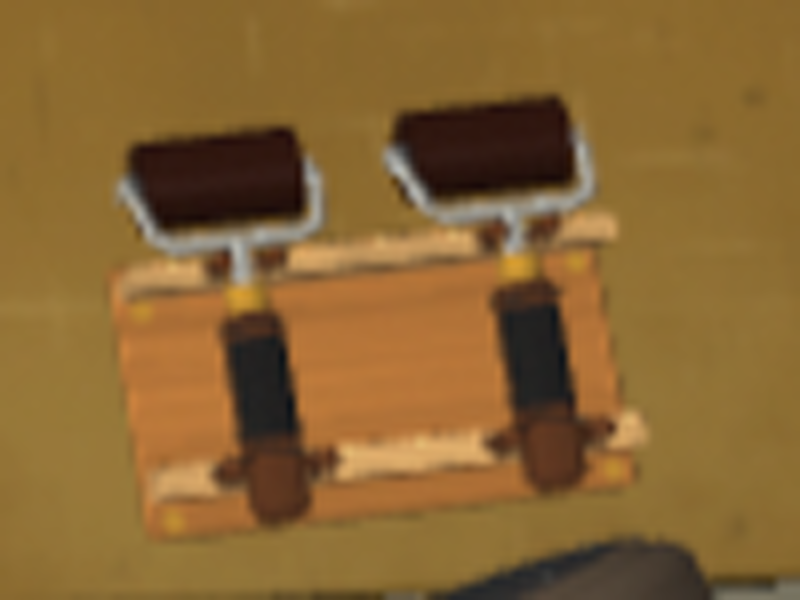

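The crop shows the left brayer running from its neck at crop (240,240) to its handle end at (280,520), and the right one from (513,215) to (557,487). Both are parallel to the rack and seated. Next I'll fit the brayer pose by matching model points to these pixels.

```bash
python3 - <<'E'
from h import *
from scipy.optimize import least_squares
cr=lambda p:(np.array(p)+.5)/8-.5+[390,205]
# model points in brayer frame (x,y,z) -> crop px ; seated z=0.030
obs={"L":([[-28,0,26],[-57,0,30],[-140,0,22+2],[0,32,17],[0,-32,17]],[[240,240],[247,310],[283,524],[131,180],[303,165]]),
"R":([[-28,0,26],[-57,0,30],[-140,0,24],[0,32,17],[0,-32,17]],[[513,215],[522,283],[558,490],[397,150],[572,133]])}
for k,(M,px) in obs.items():
    M=np.array(M)/1000; px=cr(px)
    def w(p): c,s=np.cos(p[2]),np.sin(p[2]); return np.c_[p[0]+c*M[:,0]-s*M[:,1],p[1]+s*M[:,0]+c*M[:,1],.03+M[:,2]]
    r=least_squares(lambda p:(proj("top",w(p))-px).ravel(),[.55,-.3,0],loss="soft_l1")
    print(k,np.round(r.x,4),np.round(r.fun.reshape(-1,2),1).tolist())
c=cr([[112,270],[150,540],[635,485]])
for z in (.0,.012,.02): 
    w=onz("top",c,z)*1000; print(z,np.round(w,1).tolist(),np.linalg.norm(w[0]-w[1]),np.linalg.norm(w[1]-w[2]))
E
```

```text
L [ 0.5404 -0.2814  0.0781] [[-0.5, -0.1], [0.4, 0.0], [-0.2, -0.3], [1.3, 0.4], [-0.5, -0.0]]
R [ 0.548  -0.391   0.0795] [[-0.6, -0.6], [0.2, -0.3], [-0.1, 0.1], [1.8, 0.5], [-0.5, 0.3]]
0.0 [[509.4, -243.8], [398.8, -250.6], [413.2, -450.1]] 110.7835371684163 199.95324039984408
0.012 [[507.9, -241.5], [398.1, -248.3], [412.3, -446.3]] 109.95451729095433 198.4569421673511
0.02 [[506.9, -240.0], [397.7, -246.8], [411.8, -443.7]] 109.40183737264621 197.4594100123557
```

```bash
cat >> h.py <<'E'
Q=lambda a:[0,np.cos(a/2),np.sin(a/2),0]
GX,GZ=-.080,.022+.003      # grasp point in brayer frame
def tcp(x,y,a,z):          # TCP for brayer origin at x,y,z, yaw a
    return [x+GX*np.cos(a),y+GX*np.sin(a),z+GZ+.054]
def pick(x,y,a):
    p=tcp(x,y,a,.030)
    arm.movep(p[:2]+[p[2]+.10],Q(a)); arm.gripper_to(1.0,110)
    arm.line_to(p,max_speed=.12); print("f",np.round(arm.get_force(),1))
    arm.gripper_to(0.0,110); arm.sleep(.3)
    P=np.array(arm.get_tcp_pos()); print("grip",arm.get_finger_gap(),arm.get_grip_force(),P-p,np.round(arm.get_force(),1),arm.get_t())
    f0=arm.get_force()[2]
    arm.line_to(P+[0,0,.075],max_speed=.1); arm.sleep(.3)
    print("lifted",arm.get_finger_gap(),arm.get_grip_force(),np.round(arm.get_force(),1),np.round(arm.get_wrist_torque(),2),arm.get_t())
E
python3 - <<'E'
from h import *
pick(.5404,-.2814,.072)
im=arm.snapshot("top"); cv2.imwrite("pics/lift.png",cv2.resize(im[190:290,370:490],None,fx=6,fy=6,interpolation=cv2.INTER_CUBIC)[:,:,::-1])
E
```

```text
f [0.  0.2 0.3]
grip 0.2362052494611168 107.441965341568 [ 7.03954108e-05 -9.15754580e-05  4.85181565e-04] [-0.6 -0.5  5.9] 4.7833
lifted 0.23420926056411717 107.60733604431152 [-0.5 -0.1 -3.2] [-0.04  0.07 -0.01] 5.9917
```

```bash
cat >> h.py <<'E'
SX,SY,SA=.615,-.108,.070
def to_slab(a=SA,s0=-.085):
    x,y=SX+s0*np.cos(a),SY+s0*np.sin(a)
    p=tcp(x,y,a,.014+.019)
    P=arm.get_tcp_pos()
    arm.line_to([p[0],p[1],max(P[2],p[2]+.04)],rot=Q(a),max_speed=.2)
    arm.line_to([p[0],p[1],p[2]+.008],max_speed=.08); arm.sleep(.3)
    b=np.mean([arm.get_force()[2] for _ in range(3)]); t=arm.get_t()
    hit=arm.line_to([p[0],p[1],p[2]-.004],max_speed=.01,contact_N=2.5)
    P=np.array(arm.get_tcp_pos()); arm.sleep(.1)
    print("base",b,"hit",hit,"dz",P[2]-p[2],"F",arm.get_force()[2]-b,arm.get_t()-t)
    return b
def roll(b,n,z=None,Ft=4.0,step=.001,k=6e-5,v=.02,a=SA):
    d=np.array([np.cos(a),np.sin(a)]); P=np.array(arm.get_tcp_pos())
    xy=P[:2].copy(); z=P[2] if z is None else z; log=[]; s=0; t0=arm.get_t()
    while s<n-1e-9:
        F=arm.get_force()[2]-b
        dz=np.clip(k*(F-Ft),-4e-4,4e-4); z+=dz
        if 1.5<F<8: s+=step; 
        arm.line_to([*(xy+s*d),z],max_speed=v)
        log.append((s*1e3,z*1e3,F))
        if F>12.5: arm.line_to([*(xy+s*d),z+.001],max_speed=.03); z+=.001
    L=np.array(log); print("steps",len(L),"time",arm.get_t()-t0,"F",L[:,2].min(),L[:,2].max())
    return L,z
E
python3 - <<'E'
from h import *
b=to_slab(); L,z=roll(b,.006)
print(np.round(L,2).tolist(), arm.get_tcp_pos()[2]*1e3,z*1e3,b,arm.get_t()); np.save("b.npy",[b,z])
E
```

```text
base -3.203108806064082 hit True dz 2.6881041489512647e-05 F 6.48595637444415 0.8917000000000002
steps 6 time 1.5 F 4.082446577212382 6.48595637444415
[[1.0, 112.16, 6.49], [2.0, 112.24, 5.2], [3.0, 112.33, 5.56], [4.0, 112.44, 5.89], [5.0, 112.52, 5.35], [6.0, 112.53, 4.08]] 112.49212258908724 112.52776041122142 -3.203108806064082 10.675
```

```bash
cat >> h.py <<'E'
def roll2(b,n,z,Ft=4.5,a=SA,v=.03,seg=.03,tmax=28):
    d=np.array([np.cos(a),np.sin(a)]); xy=np.array(arm.get_tcp_pos())[:2]
    s=0.; log=[]; t0=arm.get_t(); good=9
    while s<n-1e-9 and arm.get_t()-t0<tmax:
        F=arm.get_force()[2]-b; log.append((s*1e3,z*1e3,F,arm.get_t()-t0))
        good=good+1 if abs(F-Ft)<2 else 0
        z+=np.clip(8e-5*(F-Ft),-4.5e-4,6e-4)
        if good>=4:
            t=min(s+seg,n); arm.line_to([*(xy+s*d),z],max_speed=.03)
            if arm.line_to([*(xy+t*d),z],max_speed=v,contact_N=2.2):
                s=(np.array(arm.get_tcp_pos())[:2]-xy)@d
            else: s=t
        else:
            if 1.5<F<8.5: s+=.001
            arm.line_to([*(xy+s*d),z],max_speed=.03)
    L=np.array(log); print("steps",len(L),"s",s,"time",arm.get_t()-t0,"F",L[:,2].min(),L[:,2].max(),"z",np.ptp(L[:,1]))
    return L,z
E
python3 - <<'E'
from h import *
b,z=np.load("b.npy"); L,z=roll2(b,.126,z)
print(np.round(L,2).tolist(),arm.get_force()[2]-b,arm.get_t()); np.save("b.npy",[b,z])
E
```

```text
steps 5 s 0.126 time 6.199999999999999 F 3.1779278676534206 5.0602911147023475 z 0.13394880471282988
[[0.0, 112.53, 3.22, 0.0], [30.0, 112.43, 4.1, 1.4], [60.0, 112.39, 5.06, 2.8], [90.0, 112.44, 4.7, 4.2], [120.0, 112.45, 3.18, 5.6]] 4.94593761298214 16.875
```

```bash
cat >> h.py <<'E'
def lift(h=.08):
    P=np.array(arm.get_tcp_pos()); arm.line_to(P+[0,0,h],max_speed=.12)
def seat(x,y,a):
    p=np.array(tcp(x,y,a,.030))+[0,0,.0005]
    arm.line_to([p[0],p[1],p[2]+.075],rot=Q(a),max_speed=.2); arm.sleep(.2)
    arm.line_to(p+[0,0,.03],max_speed=.1)
    hit=arm.line_to(p+[0,0,.0005],max_speed=.04,contact_N=8)
    print("hit",hit,np.array(arm.get_tcp_pos())-p,np.round(arm.get_force(),1),np.round(arm.get_wrist_torque(),2),arm.get_t())
E
python3 - <<'E'
from h import *
lift(); seat(.5404,-.2814,.072)
im=arm.snapshot("top"); cv2.imwrite("pics/seat.png",cv2.resize(im[190:290,370:490],None,fx=6,fy=6,interpolation=cv2.INTER_CUBIC)[:,:,::-1])
im=arm.snapshot("side"); cv2.imwrite("pics/seats.png",cv2.resize(im[120:190,320:410],None,fx=8,fy=8,interpolation=cv2.INTER_CUBIC)[:,:,::-1])
E
```

```text
hit True [-1.94904285e-04  1.36441578e-04 -1.37054291e-05] [-0.2  0.9  5.7] [ 0.1   0.11 -0.02] 20.4667
```

View pics/seats.png

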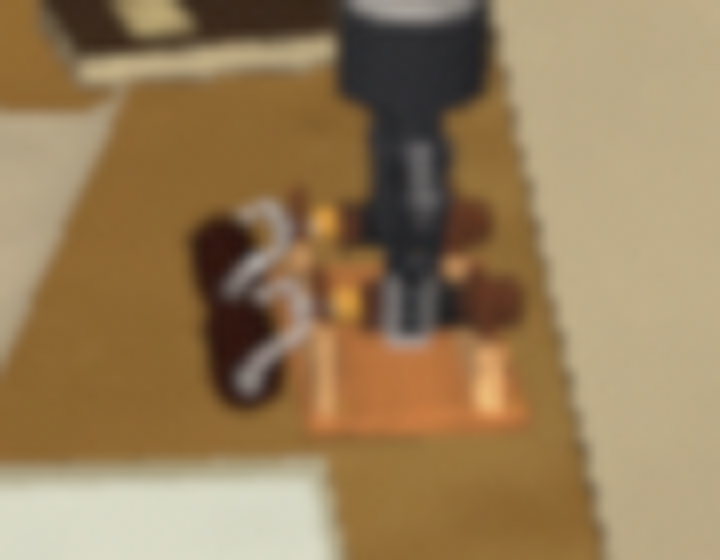

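The side crop shows the gripped brayer level in the rack, with its neck at the front rail near crop (320,300). Contact came at exactly the original height, so it is seated. Now I'll release it and take the second brayer.

```bash
python3 - <<'E'
from h import *
arm.gripper_to(1.0); arm.line_to(np.array(arm.get_tcp_pos())+[0,0,.10],max_speed=.2)
pick(.548,-.391,.072)
b=to_slab(); P=arm.get_tcp_pos()
L,z=roll2(b,.132,P[2])
print(np.round(L,2).tolist(),arm.get_force()[2]-b,arm.get_t()); np.save("b.npy",[b,z])
E
```

```text
f [-0.3 -0.2  0.5]
grip 0.238193916626957 107.56756782531738 [ 7.64249179e-05 -1.06613076e-04  5.01786967e-04] [-0.6  1.4  5.4] 24.4917
lifted 0.23348797316663314 107.61998176574707 [ 0.8 -0.7 -3.2] [0.01 0.13 0.02] 25.7
base -2.78676275431757 hit True dz -1.41289824877322e-05 F 5.33864479373038 0.8915999999999968
steps 25 s 0.13258476131507532 time 10.675000000000004 F 0.606513488917658 8.93748746480221 z 2.0955205212457457
[[0.0, 111.99, 5.34, 0.0], [16.72, 112.06, 1.63, 0.87], [17.72, 111.83, 1.21, 1.12], [17.72, 111.57, 1.99, 1.37], [18.72, 111.37, 1.17, 1.62], [18.72, 111.1, 0.61, 1.87], [18.72, 110.79, 2.18, 2.12], [19.72, 110.6, 3.33, 2.37], [20.72, 110.51, 1.85, 2.62], [21.72, 110.3, 6.62, 2.87], [22.72, 110.47, 7.55, 3.12], [23.72, 110.71, 8.17, 3.37], [24.72, 111.0, 7.74, 3.62], [25.72, 111.26, 7.39, 3.87], [26.72, 111.49, 8.94, 4.12], [26.72, 111.85, 5.6, 4.37], [27.72, 111.94, 6.46, 4.62], [28.72, 112.09, 6.7, 4.87], [29.72, 112.27, 5.48, 5.12], [30.72, 112.35, 5.05, 5.37], [31.72, 112.39, 3.67, 5.62], [32.72, 112.33, 4.01, 5.87], [62.72, 112.29, 4.96, 7.27], [92.72, 112.32, 4.81, 8.67], [122.72, 112.35, 4.27, 10.07]] 4.020562234227754 40.0583
```

The flat is confirmed on the second brayer: its axis dipped about 2 mm at 17–30 mm of travel, with contact kept throughout. I'll lift it, go above the tray, and check the tray model as an overlay.

```bash
python3 - <<'E'
from h import *
lift()
im=arm.snapshot("top"); x0,y0,f=235,215,8
big=cv2.resize(im[y0:y0+62,x0:x0+75],None,fx=f,fy=f,interpolation=cv2.INTER_CUBIC)[:,:,::-1].copy()
cx,cy,a=.501,.198,-.04
R=np.array([[np.cos(a),-np.sin(a)],[np.sin(a),np.cos(a)]])
for (hx,hy,z,col) in ((.052,.055,.03,(255,255,0)),(.052,.055,0,(0,255,0)),(.048,.051,.03,(255,255,255))):
    c=np.array([[hx,hy],[hx,-hy],[-hx,-hy],[-hx,hy]])@R.T+[cx,cy]
    q=(proj("top",np.c_[c,np.full(4,z)])-[x0,y0]+.5)*f-.5
    cv2.polylines(big,[q.astype(np.int32)],True,col,1)
cv2.imwrite("pics/tray.png",big)
E
```

```text
(no output)
```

View pics/tray.png

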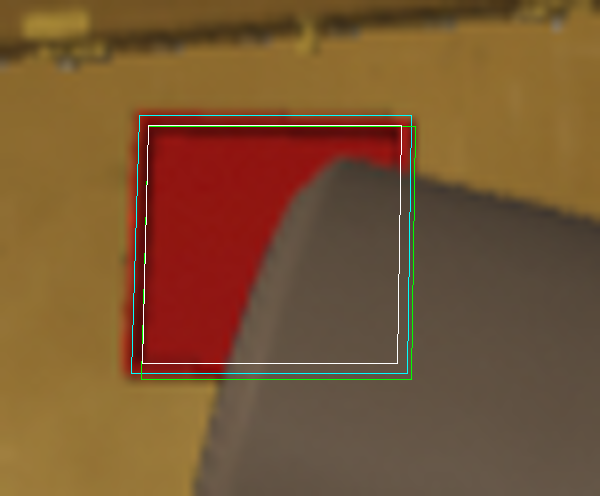

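The tray's rim spans about crop (132–412, 111–378), within 2 mm of the model. Now I'll lay the brayer in.

```bash
python3 - <<'E'
from h import *
cx,cy,a=.502,.199,-.04
p=np.array(tcp(cx+.011*np.cos(a),cy+.011*np.sin(a),a,.004+.019))
arm.line_to([p[0],p[1],p[2]+.085],rot=Q(a),max_speed=.2); arm.sleep(.2)
arm.line_to(p+[0,0,.02],max_speed=.1)
hit=arm.line_to(p+[0,0,-.003],max_speed=.025,contact_N=3)
print(hit,np.array(arm.get_tcp_pos())-p,np.round(arm.get_force(),1),arm.get_t())
E
```

```text
True [ 3.95502772e-04  1.14354105e-05 -4.74993521e-04] [ 1.5 -1.5  4.7] 44.5667
```

Contact came at the expected floor height, so I'll release, back off and verify.

```bash
python3 - <<'E'
from h import *
arm.gripper_to(1.0); arm.line_to(np.array(arm.get_tcp_pos())+[0,0,.13],max_speed=.2)
q=arm.get_joints(); q[0]=-1.0 if False else q[0]+.9
arm.goto_joints(q); arm.sleep(.3)
im=arm.snapshot("top"); A=im[205:280,235:335]; B=im[205:280,390:490]
cv2.imwrite("pics/end.png",cv2.resize(np.hstack([A,B]),None,fx=4,fy=4,interpolation=cv2.INTER_CUBIC)[:,:,::-1])
T=np.linalg.inv(np.array(arm.calibration("top")["world_to_cam"]))
for d in arm.look_for("brayer_a","top")[:3]: print(d["p"],np.round((T@np.append(d["location"],1))[:3],3))
print(arm.get_force(),arm.get_t())
E
```

```text
0.67 [ 0.514 -0.285  0.053]
0.64 [0.49  0.201 0.041]
[-0.68423525  0.60761352 -0.26438669] 47.95
```

View pics/end.png

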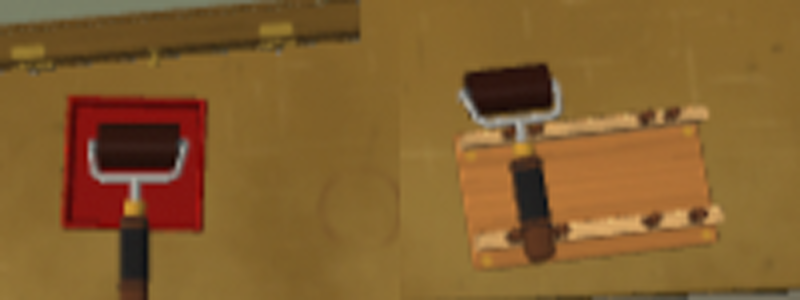

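The flat brayer lies in the tray with its drum at crop (138,145) and its handle over the near rim. The round one sits straight in the left rack place, with its neck between the dowels at (521,130).

```bash
python3 -c "
from bench import arm
print(arm.job_done())"
```

```text
the job is handed in; nothing more can be done
None
```

I rolled both brayers about 132 mm over the glass (more than a full turn), seated the smooth one back in the rack's left place, laid the one with the flat in the red tray and handed the job in at about 48 s; force readings between moves peaked at 8.9 N, and no verdict came back.

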